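Check sleeve bores with a go gauge and sort them

ROBOT

A 6-joint arm with a two-finger parallel gripper is mounted at the origin on a cart in front of the work surface, level with it; the furniture and walls round the work are solid. World frame = base frame: x ahead of the robot, y to its left, z up, the work surface at z = 0. Lengths are in m, angles in rad, forces in N, time in s.
With the tool pointing down it reaches from about 0.325 to 0.775 m from the base axis. Payload 5.5 kg.
Tool frame: the origin (TCP) lies between the finger pads; the fingertips stand 14 mm ahead of it and the grasp point (between the pads) lies 5 mm behind it; z points along the fingers, y is the line along which they close (so a half turn about z gives the same grasp; the last joint's range is limited). The gripper opens to 88 mm and grips with 3 to 60 N. Pads are 20 mm wide; open, the fingers measure 115 mm over their backs; the gripper's body (75 mm by 178 mm) begins 61 mm behind the grasp point.
Start: joints at [-1.253, 0.091, 1.231, -0, 1.82, -0.057], TCP at [0.22, -0.558, 0.237] pointing down, gripper open.
Joint ranges: [-2.87, 2.87], [-0.86, 2.18], [0.17, 2.46], [-1.51, 4.65], [0.06, 2.69], [-2.65, 2.65]. Speed limits (rad/s): [2.57, 2.57, 3.01, 3.14, 3.14, 3.14].

INTERFACE

Orientations are given as a 3x3 rotation matrix whose columns are the frame's x, y, z axes.
In Python, from rig import observe, capture, finish_job gives the robot as it stands.
- The arm moves only by the shell command python3 -m crank 'ROWS' [OPENING] [FORCE]. ROWS is JSON, a list of rows, each an object of numbers: "dx", "dy", "dz": the shift along the tool's x, y, z in cm; "ax", "ay", "az": the turn, a rotation vector about the tool's x, y, z in rad. A call has 1 to 10 rows; each row shifts and turns the commanded pose from where the row before left it, along the tool's axes as they then stand; what a row does not reach is not made up. A row lasts 1/10 s, in which the tool goes at most 50 mm and 8.59 degrees, less where a joint would pass 70% of its speed; a pose out of reach is approached as far as the arm can. A call with a gripper value outside its range is refused whole. OPENING is the opening, from 0 (shut) to 1 (fully open), set as the call begins (- or left out, the last holds). The fingers move at their own pace and stop on an object; FORCE is the grip in N (left out, the last holds). Time passes only in rows, so rows that do not move let the fingers close. It gives the time, the measured TCP pose, the force, the opening and the grip force at its end, in the units of the state.
- observe(): the state, without advancing time (a new reading comes with each control period).
- capture(name): name is "scene" or "top"; returns a dict with "frame" (400x640x3 uint8, red, green, blue), "range_z" (400x640 float32, m along the optical axis (not along the pixel's ray), 0 where there is no reading), "vertical_fov" (degrees; the focal length in pixels is half the picture's height over the tangent of half this angle, whatever the lens; pixels are square), "cx", "cy" (the principal point, pixels), "T" (4x4, takes a point from camera to world coordinates). Camera axes: x right, y up, looking along -z (the intrinsics and any distortion apply to the point x, -y, -z); pixel columns grow to the right and rows downward; lengths in m; the calibration is good to about 2 mm. A picture is of the moment at which its call begins.
- finish_job(): hands the job in; it is judged then, once.
The state is a dict: "t": time; "joint_pos": joint angles; "qd": joint speeds; "joint_torque": joint torques, N m; "tcp_pos": TCP position; "ee_rot": TCP orientation; "force": force on the tool from outside, world axes, zero at the start; "wrist_torque": the same for the moment, N m; "grip_width": opening from 0.0 (shut) to 1.0 (fully open); "grasp_force": force on a finger pad.
Only numpy, scipy, OpenCV 4.12 (cv2) and the standard library are available. Lean on these libraries where they do the work, as an engineer would, in place of code of your own. Each camera call takes 0.05 s, during which the arm holds its last target. There are 200 camera calls.

TASK

One of these two microscope adapter sleeves has a bore that is too tight. Take the plug gauge from its stand and try it gently in the standing sleeves until you have had it go fully home in the good one, down to its flange; then put the gauge back upright in its stand. Stand the good sleeve upright on the floor of the green tray and the tight one upright on the floor of the red tray, without forcing the gauge, tipping a sleeve over or pushing the other things on the bench about.

Things in the scene. Friction and masses are not known exactly. Their poses are not given: they have to be found in the camera images.
- sleeve_a: one of two aluminium sleeves that look alike: upright tube with a shallow groove round it, 40 mm outside diameter, 44 mm high, about 100 g, loose on the bench; origin at the centre of its underside, z up along the bore, chamfered 24 mm mouth on top. Whether its bore is good or tight does not show on its outside; the gauge tells.
- sleeve_b: one of two aluminium sleeves that look alike: upright tube with a shallow groove round it, 40 mm outside diameter, 44 mm high, about 100 g, loose on the bench; origin at the centre of its underside, z up along the bore, chamfered 24 mm mouth on top. Whether its bore is good or tight does not show on its outside; the gauge tells.
- gauge: plug gauge upright in its stand, 82 mm long, 120 g: steel plug (22 mm diameter, 34 mm long, lowest 5 mm tapering to 17 mm), stop flange above it (34 mm diameter, 4 mm thick), then a round green handle (20 mm diameter, 44 mm long). Origin at the centre of the plug's lower end, z up to the handle.
- gauge_handle (a point): point on the gauge's axis in the middle of the green handle, 61 mm above the plug's lower end, 23 mm above the flange: the place to grip. In the good sleeve the bore stays 24 mm wide to 40 mm below the top, so the gauge goes down until its flange sits on the sleeve; in the tight sleeve it narrows to 16 mm at 18 mm below the top, so the gauge stops with its flange 16 mm above the sleeve.
- stand: grey square gauge stand, 56 x 56 mm, 36 mm high (on a thin black rubber foot 64 mm square), fixed to the bench, with an upright 27 mm hole through its middle; the gauge hangs in it by its flange, plug's lower end 2 mm above the bench. Origin at the centre of the underside.
- stand_mouth (a point): centre of the stand's hole at its top face, 36 mm above the bench.
- pass_tray_in (a point): centre of the inner floor (4 mm above the bench) of the green tray. Green plastic tray, open box 96 x 96 mm outside, 18 mm high, 4 mm walls and floor, fixed to the bench, edges turned up to about 0.3 rad; this point's x and y axes lie along the tray's edges. Its place is swapped with the other tray's at random.
- reject_tray_in (a point): centre of the inner floor (4 mm above the bench) of the red tray. Red plastic tray, open box 96 x 96 mm outside, 18 mm high, 4 mm walls and floor, fixed to the bench, edges turned up to about 0.3 rad; this point's x and y axes lie along the tray's edges. Its place is swapped with the other tray's at random.
- brush: fine brush, 166 mm long, 8 mm thick, lying on the bench behind the sleeves: a bystander, origin at the centre of its underside.
- label_roll: white roll of labels, 62 mm diameter, 26 mm high, bystander behind the stand, origin at the centre of its underside.
- block_tray: card tray of wax-block cassettes, 58 x 160 mm, 40 mm high, bystander further back, origin at the centre of its underside.
- slides: closed white card pack, 87 x 95 mm, 34 mm high, bystander at the right rear, origin at the centre of its underside.
- timer: red bench timer, 78 x 62 mm, 17 mm high, bystander at the rear, origin at the centre of its underside.
There are look-alikes about, which are no part of the job. Leave any pink or turquoise look-alike of the sleeve_a alone.

How it is judged:
By the outcome, as a careful person would: the job done as asked, in the order asked, and still so for the second after the job is handed in, with the robot touching nothing.
It also fails if it takes over 72 s, if anything falls off the work surface, if the arm or the gripper's body presses on something with over 40 N, if the wrist force passes 120 N, or if a joint passes its speed limit or range.

## Working session

There is one attempt and no reset: what is moved stays moved. The work goes in short steps, Python scripts to look and compute and a shell command to move; the robot and the scene stay as the last step left them, time stands still between calls to the robot, and variables do not carry over. Pictures are saved under pics/ and viewed, at most 10 in all, crops included, and the job is handed in when it is done.

```bash
ls; mkdir -p pics; python3 - <<'E'
from rig import observe,capture
import cv2,numpy as np
s=observe();print({k:np.round(v,3).tolist() for k,v in s.items()})
for n in("scene","top"):
    c=capture(n);np.savez(f"{n}0.npz",**c)
    cv2.imwrite(f"pics/{n}0.png",c["frame"][:,:,::-1]);print(n,c["vertical_fov"],c["cx"],c["cy"],c["T"].round(3).tolist(),c.keys())
E
```

```text
pics
{'t': 0.0, 'joint_pos': [-1.253, 0.092, 1.232, -0.0, 1.82, -0.057], 'qd': [-0.002, 0.002, 0.0, 0.0, 0.001, -0.0], 'joint_torque': [-0.003, -44.647, -40.644, 0.07, 0.029, -0.0], 'tcp_pos': [0.22, -0.558, 0.236], 'ee_rot': [[0.931, 0.366, -0.001], [0.366, -0.931, 0.002], [0.0, -0.002, -1.0]], 'force': [-1.289, 1.091, -0.295], 'wrist_torque': [-0.017, -0.004, -0.037], 'grasp_force': 0.0, 'grip_width': 1.0}
scene 48.52111613946836 319.38482659618325 196.859687037047 [[-0.885, 0.212, -0.414, 0.153], [-0.465, -0.366, 0.806, 0.879], [0.02, 0.906, 0.423, 0.459], [0.0, 0.0, 0.0, 1.0]] dict_keys(['frame', 'range_z', 'vertical_fov', 'cx', 'cy', 'T'])
top 55.88793585159182 317.1005211285892 199.27737602735513 [[-0.03, 0.999, -0.038, 0.519], [-0.999, -0.031, -0.025, 0.094], [-0.026, 0.037, 0.999, 0.933], [0.0, 0.0, 0.0, 1.0]] dict_keys(['frame', 'range_z', 'vertical_fov', 'cx', 'cy', 'T'])
```

View pics/top0.png

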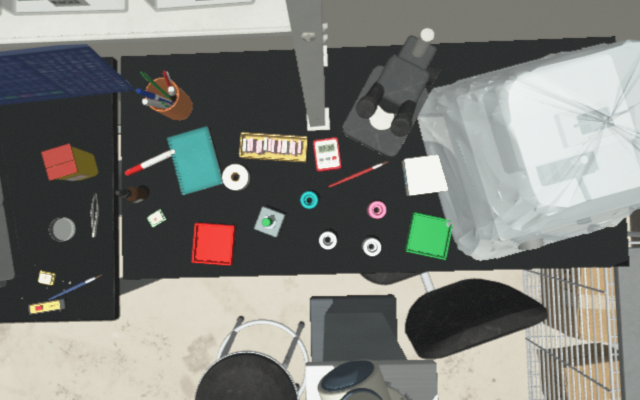

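View pics/scene0.png

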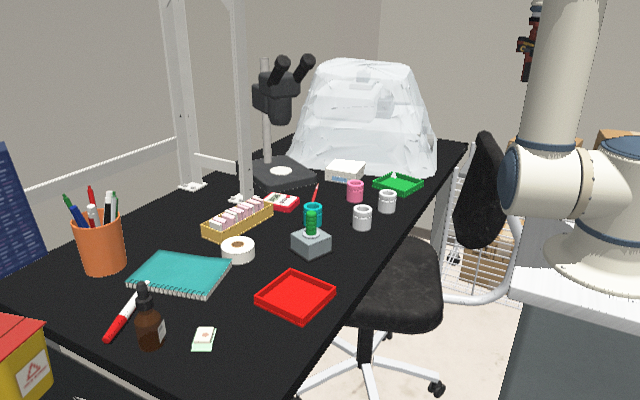

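The top view shows the sleeves at (328,240) and (372,246), the stand with the gauge at (269,222), and the green tray at (429,236). The red tray is at (213,244), and the look-alikes are turquoise (309,200) and pink (377,210). The scene view agrees, with the sleeves at (362,217) and (387,201). Next I'll measure them.

```bash
cat > h.py <<'E'
import numpy as np,cv2
from rig import observe,capture
def cloud(c):
    h,w=c["range_z"].shape;f=h/2/np.tan(np.radians(c["vertical_fov"])/2)
    u,v=np.meshgrid(np.arange(w),np.arange(h));d=np.stack([(u-c["cx"])/f,-(v-c["cy"])/f,-np.ones((h,w))],-1)@c["T"][:3,:3].T
    return c["T"][:3,3]+d*c["range_z"][...,None],d
def onplane(c,u,v,z):
    h=c["range_z"].shape[0];f=h/2/np.tan(np.radians(c["vertical_fov"])/2)
    d=c["T"][:3,:3]@np.array([(u-c["cx"])/f,-(v-c["cy"])/f,-1]);o=c["T"][:3,3]
    return (o+d*(z-o[2])/d[2])[:2]
E
python3 - <<'E'
from h import *
for n,wins in(("top",dict(sA=(328,240,16),sB=(372,246,16),gauge=(268,222,22),green=(429,236,30),red=(213,244,30))),("scene",dict(sA=(362,217,15),sB=(387,201,14),gauge=(311,230,28),green=(398,184,30),red=(295,296,45)))):
    c=dict(np.load(n+"0.npz"));P,_=cloud(c);hsv=cv2.cvtColor(c["frame"],cv2.COLOR_RGB2HSV)
    bench=P[200:270,280:400] if n=="top" else P[300:340,200:240];print(n,"bench z",np.median(bench[...,2]))
    H,S,V=[hsv[...,i].astype(int) for i in range(3)]
    for k,(u,v,r) in wins.items():
        W=np.zeros(H.shape,bool);W[v-r:v+r+1,u-r:u+r+1]=1
        if k[0]=="s": M=W&(S<60)&(V>110);z=.044
        elif k=="gauge": M=W&(H>45)&(H<80)&(S>120);z=.084
        elif k=="green": M=W&(H>45)&(H<80)&(S>120);z=.018
        else: M=W&((H<8)|(H>172))&(S>120);z=.018
        cs,_=cv2.findContours(M.astype(np.uint8),0,1);q=max(cs,key=cv2.contourArea)
        (cu,cv_),_,_=cv2.minAreaRect(q);pts=P[M];zt=np.percentile(pts[:,2],90)
        hi=pts[abs(pts[:,2]-z)<.004]
        print(k,M.sum(),"rect px",round(cu,1),round(cv_,1),"plane",onplane(c,cu,cv_,z).round(4),"z90",zt.round(4),"top n",len(hi),"mid",((hi.max(0)+hi.min(0))/2).round(4) if len(hi) else 0,"ext",np.ptp(hi,0).round(3) if len(hi) else 0)
        if k in("green","red"):
            B=np.array([onplane(c,*p,z) for p in cv2.boxPoints(cv2.minAreaRect(q))]);e=B[1]-B[0];print("   corners",B.round(3).tolist(),"yaw",np.arctan2(e[1],e[0]).round(3))
            fl=pts[abs(pts[:,2]-.004)<.004];print("   floor mean",((fl.max(0)+fl.min(0))/2).round(4),np.ptp(fl,0).round(3))
    if n=="top":
        W=np.zeros(H.shape,bool);W[196:248,244:294]=1
        M=W&(abs(P[...,2]-.036)<.0035);hi=P[M];r=cv2.minAreaRect((hi[:,:2]*1000).astype(np.float32));print("stand top",r,M.sum())
    cv2.imwrite(f"pics/{n}z.png",cv2.resize(c["frame"][190:270,190:460,::-1] if n=="top" else c["frame"][150:330,250:450,::-1],None,fx=2.9,fy=2.9,interpolation=2))
E
```

```text
top bench z 0.00033012472446319885
sA 243 rect px 327.5 240.0 plane [0.4566 0.0949] z90 0.0455 top n 144 mid [0.4565 0.0938 0.044 ] ext [0.038 0.038 0.008]
sB 253 rect px 371.0 246.5 plane [ 0.4386 -0.0064] z90 0.0454 top n 146 mid [ 0.4374 -0.0088  0.0438] ext [0.038 0.037 0.007]
gauge 55 rect px 266.7 221.4 plane [0.505  0.2306] z90 0.0856 top n 47 mid [0.5037 0.2321 0.0832] ext [0.014 0.018 0.006]
green 1672 rect px 429.0 235.4 plane [ 0.459 -0.149] z90 0.0168 top n 252 mid [ 0.4576 -0.1489  0.0179] ext [0.112 0.108 0.008]
   corners [[0.422, -0.089], [0.518, -0.112], [0.496, -0.209], [0.4, -0.186]] yaw -0.235
   floor mean [ 0.4579 -0.1472  0.004 ] [0.116 0.109 0.008]
red 1732 rect px 212.9 243.5 plane [0.4541 0.374 ] z90 0.0172 top n 273 mid [0.4529 0.3743 0.0177] ext [0.104 0.104 0.007]
   corners [[0.409, 0.43], [0.51, 0.421], [0.499, 0.318], [0.399, 0.327]] yaw -0.09
   floor mean [0.453  0.3788 0.004 ] [0.108 0.113 0.008]
stand top ((503.61029052734375, 232.30242919921875), (56.18954086303711, 56.14834976196289), 67.66690063476562) 413
scene bench z 0.0012103173525992994
sA 
[... 209 characters left out ...]
 0.0436] ext [0.04  0.041 0.007]
gauge 248 rect px 311.0 222.0 plane [0.4844 0.2655] z90 0.0848 top n 60 mid [0.5018 0.2346 0.0832] ext [0.019 0.018 0.006]
green 758 rect px 397.2 184.3 plane [ 0.4505 -0.1268] z90 0.0186 top n 219 mid [ 0.4557 -0.1478  0.0179] ext [0.112 0.111 0.008]
   corners [[0.501, -0.066], [0.542, -0.211], [0.398, -0.19], [0.374, -0.056]] yaw -1.292
   floor mean [ 0.4639 -0.1477  0.0042] [0.131 0.111 0.008]
red 2999 rect px 294.2 295.1 plane [0.4481 0.3857] z90 0.0184 top n 681 mid [0.452  0.375  0.0176] ext [0.103 0.107 0.007]
   corners [[0.499, 0.435], [0.542, 0.305], [0.394, 0.334], [0.375, 0.448]] yaw -1.25
   floor mean [0.4593 0.3639 0.004 ] [0.12  0.129 0.008]
```

View pics/topz.png

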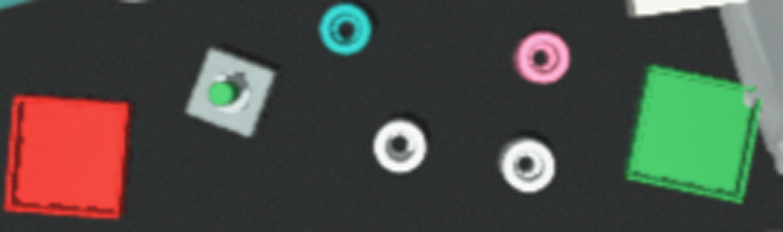

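The two cameras agree to about 2 mm: sleeve A is at (0.4555, 0.0945), B at (0.4366, -0.0087), the gauge and stand at (0.503, 0.2325), green at (0.457, -0.148) and red at (0.4525, 0.3745). The zoom shows both sleeves upright and the gauge seated. Before moving I'll check the tall obstacles on the right side.

```bash
python3 - <<'E'
from h import *
for n in("top","scene"):
    P,_=cloud(dict(np.load(n+"0.npz")));P=P.reshape(-1,3)
    for x in np.arange(.3,.65,.05):
        print(n,round(x,2),[round(float(np.percentile(q[:,2],98)),2) if len(q:=P[(abs(P[:,0]-x)<.025)&(abs(P[:,1]-y)<.025)])>5 else None for y in np.arange(-.5,.5,.05)])
E
python3 -m crank '[{"az":-0.1496},{"az":-0.1496},{"az":-0.1496},{"az":-0.1496},{"az":-0.1496},{"az":-0.1496},{"az":-0.1496},{"az":-0.1496},{"dz":-3}]' 0.6
```

```text
top 0.3 [None, None, 0.09, 0.13, 0.14, 0.14, 0.13, -0.06, -0.25, -0.26, -0.26, None, None, None, None, None, None, None, None, None]
top 0.35 [0.0, 0.0, 0.0, 0.0, 0.0, 0.0, 0.0, 0.0, 0.0, 0.0, 0.0, 0.0, 0.0, 0.0, 0.0, 0.0, 0.0, 0.0, 0.0, 0.0]
top 0.4 [0.0, 0.0, 0.0, 0.03, 0.05, 0.04, 0.02, 0.02, 0.02, 0.0, 0.04, 0.0, 0.0, 0.0, 0.0, 0.0, 0.0, 0.02, 0.02, 0.0]
top 0.45 [0.06, 0.1, 0.13, 0.15, 0.16, 0.14, 0.04, 0.01, 0.02, 0.04, 0.05, 0.0, 0.05, 0.0, 0.04, 0.0, 0.0, 0.02, 0.02, 0.0]
top 0.5 [0.18, 0.21, 0.23, 0.25, 0.24, 0.2, 0.09, 0.02, 0.02, 0.04, 0.04, 0.0, 0.93, 0.0, 0.06, 0.09, 0.02, 0.02, 0.02, 0.0]
top 0.55 [0.22, 0.25, 0.25, 0.25, 0.25, 0.24, 0.13, 0.04, 0.04, 0.05, 0.04, 0.0, 0.04, 0.05, 0.02, 0.04, 0.0, 0.0, 0.0, 0.0]
top 0.6 [None, 0.25, 0.26, 0.26, 0.25, 0.25, 0.16, 0.04, 0.04, 0.0, 0.01, 0.01, 0.0, 0.0, 0.0, 0.0, 0.03, 0.03, 0.02, 0.01]
scene 0.3 [-0.73, -0.73, -0.73, 0.08, 0.14, 0.14, 0.13, -0.06, -0.25, -0.26, -0.26, None, None, None, None, None, None, None, None, None]
scene 0.35 [0.0, 0.0, 0.0, 0.0, 0.0, 0.0, 0.0, 0.0, 0.0, 0.0, 0.0, 0.0, 0.0, 0.0, 0.0, 0.0, 0.0, 0.0, 0.0, 0.0]
scene 0.4 [0.0, 0.0, 0.01, 0.06, 0.06, 0.04, 0.02, 0.02, 0.02, 0.0, 0.05, 0.0, 0.0, 0.0, 0.0, 0.0, 0.0, 0.02, 0.02, 0.02]
scene 0.45 [0.08, 0.09, 0.13, 0.14, 0.16, 0.13, 0.04, 0.01, 0.02, 0.0, 0.05, 0.0, 0.05, 0.0, 0.04, 0.03, 0.0, 0.02, 0.02, 0.01]
scene 0.5 [0.17, 0.21, 0.22, 0.25, 0.24, 0.2, 0.09, 0.02, 0.02, 0.05, 0.05, 0.0, 0.0, 0.0, 0.04, 0.09, 0.01, 0.02, 0.02, 0.0]
scene 0.55 [0.25, 0.25, 0.25, 0.25, 0.25, 0.24, 0.13, 0.04, 0.04, 0.05, 0.05, 0.0, 0.05, 0.05, 0.04, 0.04, 0.0, 0.0, 0.0, 0.0]
scene 0.6 [0.25, 0.26, 0.26, 0.26, 0.26, 0.25, 0.16, 0.04, 0.04, 0.0, 0.01, 0.01, 0.02, 0.0, 0.0, 0.0, 0.03, 0.03, 0.01, 0.01]validation failed for argument at $[0]...
```

```bash
python3 -m crank '[{"dx":0,"dy":0,"dz":0,"ax":0,"ay":0,"az":-0.149}]' 0.6
```

```text
t: 0.2
tcp_pos: [0.2196, -0.5582, 0.2358]
ee_rot: [[0.865, 0.502, -0.0], [0.502, -0.865, 0.001], [0.0, -0.001, -1.0]]
force: [-0.4, -0.8, -0.9]
grip_width: 0.949
grasp_force: 0.0
```

```bash
python3 -m crank '[{"dx":0,"dy":0,"dz":0,"ax":0,"ay":0,"az":-0.1495},{"dx":0,"dy":0,"dz":0,"ax":0,"ay":0,"az":-0.1495},{"dx":0,"dy":0,"dz":0,"ax":0,"ay":0,"az":-0.1495},{"dx":0,"dy":0,"dz":0,"ax":0,"ay":0,"az":-0.1495},{"dx":0,"dy":0,"dz":0,"ax":0,"ay":0,"az":-0.1495},{"dx":0,"dy":0,"dz":0,"ax":0,"ay":0,"az":-0.1495},{"dx":0,"dy":0,"dz":0,"ax":0,"ay":0,"az":-0.1495},{"dx":0,"dy":0,"dz":0,"ax":0,"ay":0,"az":0}]' 0.6
python3 -m crank '[{"dx":4.5,"dy":1,"dz":0,"ax":0,"ay":0,"az":0},{"dx":4.5,"dy":1,"dz":0,"ax":0,"ay":0,"az":0},{"dx":4.5,"dy":1,"dz":0,"ax":0,"ay":0,"az":0},{"dx":4.5,"dy":1,"dz":0,"ax":0,"ay":0,"az":0},{"dx":4.5,"dy":1,"dz":0,"ax":0,"ay":0,"az":0},{"dx":4.5,"dy":1,"dz":0,"ax":0,"ay":0,"az":0},{"dx":4.5,"dy":1,"dz":0,"ax":0,"ay":0,"az":0},{"dx":4.5,"dy":1,"dz":0,"ax":0,"ay":0,"az":0},{"dx":4.5,"dy":1,"dz":0,"ax":0,"ay":0,"az":0},{"dx":4.5,"dy":1,"dz":0,"ax":0,"ay":0,"az":0}]'
```

```text
t: 1.0
tcp_pos: [0.2196, -0.5582, 0.236]
ee_rot: [[-0.001, 1.0, -0.0], [1.0, 0.001, 0.001], [0.001, -0.0, -1.0]]
force: [-0.0, 1.4, 0.1]
grip_width: 0.598
grasp_force: 0.0
t: 2.0
tcp_pos: [0.3197, -0.1067, 0.2366]
ee_rot: [[0.006, 1.0, 0.001], [1.0, -0.006, -0.0], [-0.0, 0.001, -1.0]]
force: [0.8, -0.5, -0.7]
grip_width: 0.599
grasp_force: 0.0
```

```bash
python3 -m crank '[{"dx":4.24,"dy":2.29,"dz":0,"ax":0,"ay":0,"az":0},{"dx":4.24,"dy":2.29,"dz":0,"ax":0,"ay":0,"az":0},{"dx":4.24,"dy":2.29,"dz":0,"ax":0,"ay":0,"az":0},{"dx":4.24,"dy":2.29,"dz":0,"ax":0,"ay":0,"az":0},{"dx":4.24,"dy":2.29,"dz":0,"ax":0,"ay":0,"az":0},{"dx":4.24,"dy":2.29,"dz":0,"ax":0,"ay":0,"az":0},{"dx":4.24,"dy":2.29,"dz":0,"ax":0,"ay":0,"az":0},{"dx":4.24,"dy":2.29,"dz":0,"ax":0,"ay":0,"az":0},{"dx":0,"dy":0,"dz":0,"ax":0,"ay":0,"az":0},{"dx":0,"dy":0,"dz":0,"ax":0,"ay":0,"az":0}]'
python3 - <<'E'
from h import *
print(observe()["tcp_pos"],observe()["force"])
for n in("scene","top"):
    c=capture(n);P,_=cloud(c);hsv=cv2.cvtColor(c["frame"],cv2.COLOR_RGB2HSV)
    q=P[(hsv[...,0]>45)&(hsv[...,0]<80)&(hsv[...,1]>120)];q=q[(abs(q[:,0]-.503)<.04)&(abs(q[:,1]-.233)<.04)]
    if len(q)>3: print(n,len(q),q.min(0).round(4),q.max(0).round(4))
    # gripper fingers
    g=P[(P[...,2]>.215)&(P[...,2]<.27)&(abs(P[...,0]-.503)<.06)&(abs(P[...,1]-.233)<.06)]
    if len(g)>3: print(" fingers",len(g),g.min(0).round(4),g.max(0).round(4))
E
```

```text
t: 3.0
tcp_pos: [0.5031, 0.2314, 0.2351]
ee_rot: [[0.002, 1.0, -0.003], [1.0, -0.002, -0.001], [-0.001, -0.003, -1.0]]
force: [-0.3, -0.5, 0.2]
grip_width: 0.598
grasp_force: 0.0
[0.50310722 0.23136319 0.23509446] [-0.29059718 -0.53121366  0.17560821]
scene 240 [0.492  0.2267 0.0413] [0.5109 0.2435 0.0865]
 fingers 591 [0.463  0.2188 0.2221] [0.5395 0.2443 0.2698]
top 52 [0.499  0.2226 0.069 ] [0.5106 0.2419 0.0879]
```

```bash
python3 -m crank '[{"dx":0.16,"dy":0.05,"dz":3,"ax":0,"ay":0,"az":0},{"dx":0,"dy":0,"dz":4,"ax":0,"ay":0,"az":0},{"dx":0,"dy":0,"dz":4,"ax":0,"ay":0,"az":0},{"dx":0,"dy":0,"dz":3,"ax":0,"ay":0,"az":0},{"dx":0,"dy":0,"dz":2,"ax":0,"ay":0,"az":0},{"dx":0,"dy":0,"dz":1.4,"ax":0,"ay":0,"az":0},{"dx":0,"dy":0,"dz":0,"ax":0,"ay":0,"az":0},{"dx":0,"dy":0,"dz":0,"ax":0,"ay":0,"az":0}]'
python3 -m crank '[{"dx":0,"dy":0,"dz":0,"ax":0,"ay":0,"az":0},{"dx":0,"dy":0,"dz":0,"ax":0,"ay":0,"az":0},{"dx":0,"dy":0,"dz":0,"ax":0,"ay":0,"az":0},{"dx":0,"dy":0,"dz":0,"ax":0,"ay":0,"az":0},{"dx":0,"dy":0,"dz":0,"ax":0,"ay":0,"az":0},{"dx":0,"dy":0,"dz":0,"ax":0,"ay":0,"az":0},{"dx":0,"dy":0,"dz":0,"ax":0,"ay":0,"az":0},{"dx":0,"dy":0,"dz":0,"ax":0,"ay":0,"az":0}]' 0 15
```

```text
t: 3.9
tcp_pos: [0.5043, 0.232, 0.0642]
ee_rot: [[0.002, 1.0, 0.002], [1.0, -0.002, 0.001], [0.001, 0.002, -1.0]]
force: [0.8, -0.7, 0.2]
grip_width: 0.6
grasp_force: 0.0
t: 4.7
tcp_pos: [0.5039, 0.2324, 0.0629]
ee_rot: [[0.0, 1.0, 0.0], [1.0, -0.0, 0.0], [0.0, 0.0, -1.0]]
force: [-0.3, -0.3, 1.1]
grip_width: 0.226
grasp_force: 15.0
```

```bash
python3 -m crank '[{"dx":0,"dy":0,"dz":-1,"ax":0,"ay":0,"az":0},{"dx":0,"dy":0,"dz":-2,"ax":0,"ay":0,"az":0},{"dx":0,"dy":0,"dz":-3,"ax":0,"ay":0,"az":0},{"dx":0,"dy":0,"dz":-3,"ax":0,"ay":0,"az":0},{"dx":-3.3,"dy":-1.2,"dz":0,"ax":0,"ay":0,"az":0},{"dx":-3.3,"dy":-1.2,"dz":0,"ax":0,"ay":0,"az":0},{"dx":-3.3,"dy":-1.2,"dz":0,"ax":0,"ay":0,"az":0},{"dx":-3.3,"dy":-1.2,"dz":0,"ax":0,"ay":0,"az":0},{"dx":0,"dy":0,"dz":0,"ax":0,"ay":0,"az":0},{"dx":0,"dy":0,"dz":0,"ax":0,"ay":0,"az":0}]'
cat > look.py <<'E'
from h import *
import sys
t=observe()["tcp_pos"];print("tcp",t.round(4),observe()["force"].round(1))
c=capture("scene");P,_=cloud(c);hsv=cv2.cvtColor(c["frame"],cv2.COLOR_RGB2HSV)
N=(abs(P[...,0]-t[0])<.035)&(abs(P[...,1]-t[1])<.035)
cam=c["T"][:3,3];v=(t-cam)[:2];v/=np.linalg.norm(v);s=np.array([-v[1],v[0]])
def band(lo,hi,name):
    M=N&(P[...,2]>lo)&(P[...,2]<hi);q=P[M]
    if len(q)<5: print(name,"none");return
    a=(q[:,:2]-t[:2])@s;b=(q[:,:2]-t[:2])@v
    print(name,len(q),"side mid %.1f mm, width %.1f, near %.1f"%(1e3*(a.max()+a.min())/2,1e3*np.ptp(a),1e3*b.min()))
z=t[2]-.061
for lo,hi,n in((.006,.014,"plug lo"),(.014,.022,"plug mid"),(.022,.03,"plug hi"),(.034,.039,"flange"),(.041,.05,"handle")): band(z+lo,z+hi,n)
u=c["frame"]
f=200/np.tan(np.radians(c["vertical_fov"])/2);p=c["T"][:3,:3].T@(t-cam);x=int(c["cx"]+f*p[0]/-p[2]);y=int(c["cy"]-f*p[1]/-p[2]);print("px",x,y)
if len(sys.argv)>1: cv2.imwrite("pics/"+sys.argv[1],cv2.resize(u[max(y-50,0):y+90,max(x-80,0):x+80,::-1],None,fx=4,fy=4,interpolation=2))
E
python3 look.py g1.png
```

```text
t: 5.7
tcp_pos: [0.4557, 0.1001, 0.1531]
ee_rot: [[0.002, 1.0, 0.001], [1.0, -0.002, 0.001], [0.001, 0.001, -1.0]]
force: [0.2, 0.3, -0.6]
grip_width: 0.225
grasp_force: 15.0
tcp [0.4557 0.1001 0.1531] [ 0.2  0.3 -0.6]
plug lo 36 side mid -1.1 mm, width 20.5, near -12.7
plug mid 43 side mid -0.8 mm, width 20.4, near -14.6
plug hi 38 side mid -2.0 mm, width 20.0, near -12.6
flange 31 side mid -1.4 mm, width 32.1, near -17.7
handle 47 side mid 1.3 mm, width 35.7, near -13.9
px 364 160
```

View pics/g1.png

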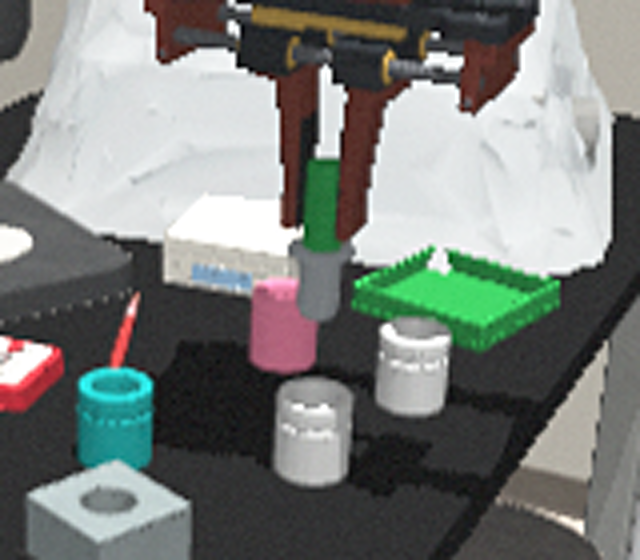

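The picture shows the gauge hanging straight in the grip at about (320,240) in the crop, above and beyond sleeve A at (313,430). The stand is empty, and the pink and turquoise look-alikes are untouched.

```bash
python3 -m crank '[{"dx":-0.62,"dy":0.06,"dz":1.5,"ax":0,"ay":0,"az":0},{"dx":0,"dy":0,"dz":2,"ax":0,"ay":0,"az":0},{"dx":0,"dy":0,"dz":0.8,"ax":0,"ay":0,"az":0},{"dx":0,"dy":0,"dz":0,"ax":0,"ay":0,"az":0},{"dx":0,"dy":0,"dz":0,"ax":0,"ay":0,"az":0}]'
python3 look.py g2.png
```

```text
t: 6.25
tcp_pos: [0.4563, 0.0944, 0.1096]
ee_rot: [[-0.0, 1.0, -0.0], [1.0, 0.0, -0.0], [-0.0, -0.0, -1.0]]
force: [0.3, 0.1, 0.6]
grip_width: 0.225
grasp_force: 15.0
tcp [0.4563 0.0944 0.1096] [0.3 0.1 0.6]
plug lo 36 side mid -1.1 mm, width 19.1, near -13.2
plug mid 36 side mid -1.7 mm, width 20.9, near -12.6
plug hi 38 side mid -1.1 mm, width 20.9, near -13.4
flange 31 side mid -1.6 mm, width 30.6, near -20.0
handle 42 side mid 4.1 mm, width 29.0, near -12.5
px 363 179
```

View pics/g2.png

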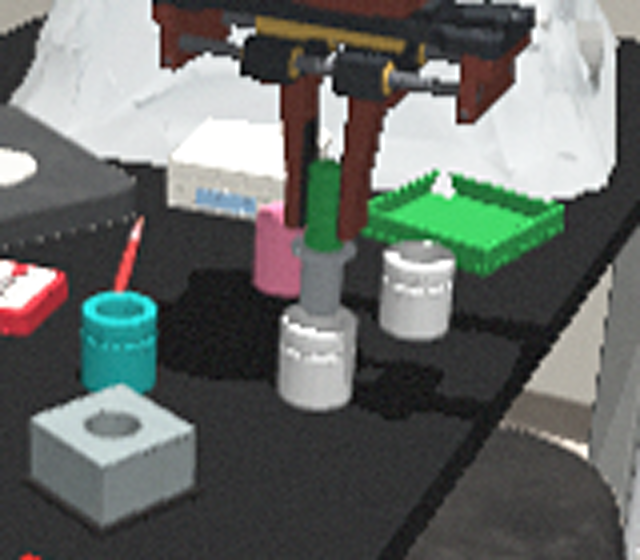

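In the crop the plug, at (322,285), is over the mouth of sleeve A at (318,320) with about a millimetre to correct. I'll lower it gently and watch the force.

```bash
python3 -m crank '[{"dx":0,"dy":0.05,"dz":0.3,"ax":0,"ay":0,"az":0},{"dx":0,"dy":0,"dz":0.3,"ax":0,"ay":0,"az":0},{"dx":0,"dy":0,"dz":0.1,"ax":0,"ay":0,"az":0},{"dx":0,"dy":0,"dz":0,"ax":0,"ay":0,"az":0}]'
python3 -m crank '[{"dx":0,"dy":0,"dz":0.2,"ax":0,"ay":0,"az":0},{"dx":0,"dy":0,"dz":0.2,"ax":0,"ay":0,"az":0},{"dx":0,"dy":0,"dz":0,"ax":0,"ay":0,"az":0}]'
python3 -m crank '[{"dx":0,"dy":0,"dz":0.2,"ax":0,"ay":0,"az":0},{"dx":0,"dy":0,"dz":0.2,"ax":0,"ay":0,"az":0},{"dx":0,"dy":0,"dz":0,"ax":0,"ay":0,"az":0}]'
```

```text
t: 6.7
tcp_pos: [0.4567, 0.0941, 0.1025]
ee_rot: [[0.001, 1.0, -0.0], [1.0, -0.001, -0.0], [-0.0, -0.0, -1.0]]
force: [0.5, -0.7, -0.5]
grip_width: 0.225
grasp_force: 15.0
t: 7.0
tcp_pos: [0.4566, 0.0941, 0.0982]
ee_rot: [[0.001, 1.0, -0.001], [1.0, -0.001, -0.0], [-0.0, -0.001, -1.0]]
force: [0.4, -0.4, -1.7]
grip_width: 0.22
grasp_force: 15.0
t: 7.3
tcp_pos: [0.4566, 0.0941, 0.0942]
ee_rot: [[0.0, 1.0, -0.001], [1.0, -0.0, -0.0], [-0.0, -0.001, -1.0]]
force: [0.0, 0.2, -0.7]
grip_width: 0.223
grasp_force: 15.0
```

```bash
python3 -m crank '[{"dx":0,"dy":0,"dz":0.2,"ax":0,"ay":0,"az":0},{"dx":0,"dy":0,"dz":0.15,"ax":0,"ay":0,"az":0},{"dx":0,"dy":0,"dz":0.1,"ax":0,"ay":0,"az":0},{"dx":0,"dy":0,"dz":0,"ax":0,"ay":0,"az":0}]'
python3 -m crank '[{"dx":0,"dy":0,"dz":0.1,"ax":0,"ay":0,"az":0},{"dx":0,"dy":0,"dz":0.1,"ax":0,"ay":0,"az":0},{"dx":0,"dy":0,"dz":0,"ax":0,"ay":0,"az":0}]'
python3 -m crank '[{"dx":0,"dy":0,"dz":0.1,"ax":0,"ay":0,"az":0},{"dx":0,"dy":0,"dz":0.1,"ax":0,"ay":0,"az":0},{"dx":0,"dy":0,"dz":0,"ax":0,"ay":0,"az":0}]'
```

```text
t: 7.7
tcp_pos: [0.4567, 0.0941, 0.0899]
ee_rot: [[0.0, 1.0, -0.0], [1.0, -0.0, -0.0], [-0.0, -0.0, -1.0]]
force: [0.3, 0.0, 0.2]
grip_width: 0.224
grasp_force: 15.0
t: 8.0
tcp_pos: [0.4567, 0.0941, 0.088]
ee_rot: [[0.0, 1.0, -0.0], [1.0, -0.0, 0.0], [0.0, -0.0, -1.0]]
force: [0.9, 0.1, -1.1]
grip_width: 0.225
grasp_force: 15.0
t: 8.3
tcp_pos: [0.4567, 0.0941, 0.0859]
ee_rot: [[0.001, 1.0, -0.0], [1.0, -0.001, -0.0], [-0.0, -0.0, -1.0]]
force: [-0.3, -0.2, -0.6]
grip_width: 0.224
grasp_force: 15.0
```

```bash
python3 -m crank '[{"dx":0,"dy":0,"dz":0.1,"ax":0,"ay":0,"az":0},{"dx":0,"dy":0,"dz":0.1,"ax":0,"ay":0,"az":0},{"dx":0,"dy":0,"dz":0,"ax":0,"ay":0,"az":0}]'
python3 -m crank '[{"dx":0,"dy":0,"dz":0.1,"ax":0,"ay":0,"az":0},{"dx":0,"dy":0,"dz":0.1,"ax":0,"ay":0,"az":0},{"dx":0,"dy":0,"dz":0,"ax":0,"ay":0,"az":0}]'
```

```text
t: 8.6
tcp_pos: [0.4567, 0.0941, 0.0839]
ee_rot: [[0.0, 1.0, -0.0], [1.0, -0.0, -0.0], [-0.0, -0.0, -1.0]]
force: [-0.4, 0.9, -0.8]
grip_width: 0.223
grasp_force: 15.0
t: 8.9
tcp_pos: [0.4567, 0.0941, 0.0819]
ee_rot: [[0.0, 1.0, -0.0], [1.0, -0.0, -0.0], [-0.0, -0.0, -1.0]]
force: [0.2, 0.2, -2.0]
grip_width: 0.224
grasp_force: 15.0
```

```bash
python3 -m crank '[{"dx":0,"dy":0,"dz":0.2,"ax":0,"ay":0,"az":0},{"dx":0,"dy":0,"dz":0.2,"ax":0,"ay":0,"az":0},{"dx":0,"dy":0,"dz":0.2,"ax":0,"ay":0,"az":0},{"dx":0,"dy":0,"dz":0.15,"ax":0,"ay":0,"az":0},{"dx":0,"dy":0,"dz":0,"ax":0,"ay":0,"az":0}]'
python3 -m crank '[{"dx":0,"dy":0,"dz":0.1,"ax":0,"ay":0,"az":0},{"dx":0,"dy":0,"dz":0.1,"ax":0,"ay":0,"az":0},{"dx":0,"dy":0,"dz":0,"ax":0,"ay":0,"az":0}]'
```

```text
t: 9.4
tcp_pos: [0.4566, 0.0941, 0.0743]
ee_rot: [[0.001, 1.0, -0.001], [1.0, -0.001, -0.0], [-0.0, -0.001, -1.0]]
force: [-0.6, 0.6, 0.0]
grip_width: 0.228
grasp_force: 15.0
t: 9.7
tcp_pos: [0.4567, 0.0941, 0.0725]
ee_rot: [[0.001, 1.0, -0.0], [1.0, -0.001, -0.0], [-0.0, -0.0, -1.0]]
force: [-0.9, -0.4, -1.4]
grip_width: 0.223
grasp_force: 15.0
```

```bash
python3 -m crank '[{"dx":0,"dy":0,"dz":0.1,"ax":0,"ay":0,"az":0},{"dx":0,"dy":0,"dz":0.05,"ax":0,"ay":0,"az":0},{"dx":0,"dy":0,"dz":0,"ax":0,"ay":0,"az":0}]'
python3 -m crank '[{"dx":0,"dy":0,"dz":0.05,"ax":0,"ay":0,"az":0},{"dx":0,"dy":0,"dz":0.05,"ax":0,"ay":0,"az":0},{"dx":0,"dy":0,"dz":0,"ax":0,"ay":0,"az":0}]'
python3 look.py g3.png
```

```text
t: 10.0
tcp_pos: [0.4567, 0.0941, 0.071]
ee_rot: [[0.001, 1.0, -0.0], [1.0, -0.001, -0.0], [-0.0, -0.0, -1.0]]
force: [0.6, -0.1, -0.9]
grip_width: 0.227
grasp_force: 15.0
t: 10.3
tcp_pos: [0.4569, 0.0942, 0.0709]
ee_rot: [[0.0, 1.0, 0.001], [1.0, -0.0, 0.0], [0.0, 0.001, -1.0]]
force: [-2.9, -0.6, 4.2]
grip_width: 0.222
grasp_force: 15.0
tcp [0.4569 0.0942 0.0709] [-2.9 -0.6  4.2]
plug lo 68 side mid -2.9 mm, width 38.3, near -23.4
plug mid 63 side mid -2.2 mm, width 38.8, near -21.9
plug hi 64 side mid -1.9 mm, width 38.2, near -23.7
flange 65 side mid -1.3 mm, width 37.6, near -23.4
handle 45 side mid 0.5 mm, width 35.3, near -14.9
px 362 196
```

View pics/g3.png

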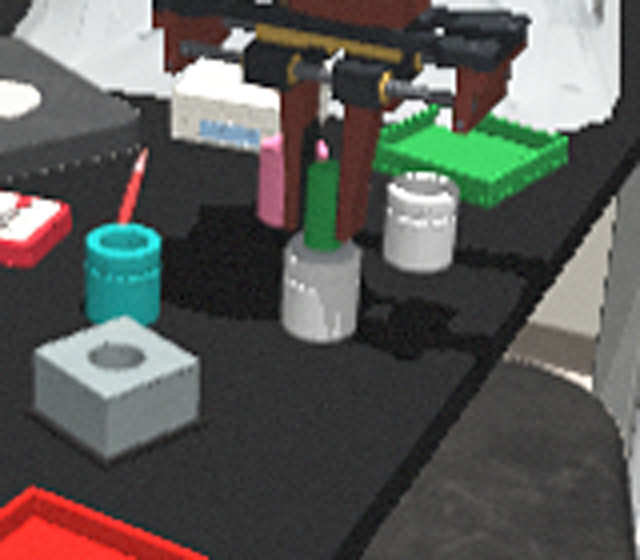

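The flange is seated on sleeve A (crop about (320,245)). The TCP is at 0.0709 m, as predicted for full insertion, with a 4 N touch, so A is the good sleeve. Now I'll lift the gauge out and take it back to the stand.

```bash
python3 -m crank '[{"dx":0,"dy":0,"dz":-0.3,"ax":0,"ay":0,"az":0},{"dx":0,"dy":0,"dz":-0.7,"ax":0,"ay":0,"az":0},{"dx":0,"dy":0,"dz":-1.0,"ax":0,"ay":0,"az":0},{"dx":0,"dy":0,"dz":-1.0,"ax":0,"ay":0,"az":0},{"dx":0,"dy":0,"dz":-1.5,"ax":0,"ay":0,"az":0},{"dx":0,"dy":0,"dz":-2,"ax":0,"ay":0,"az":0},{"dx":0,"dy":0,"dz":-2,"ax":0,"ay":0,"az":0},{"dx":0,"dy":0,"dz":0,"ax":0,"ay":0,"az":0}]'
python3 -m crank '[{"dx":2.8,"dy":0.94,"dz":0,"ax":0,"ay":0,"az":0},{"dx":4.1,"dy":1.41,"dz":0,"ax":0,"ay":0,"az":0},{"dx":4.1,"dy":1.41,"dz":0,"ax":0,"ay":0,"az":0},{"dx":2.8,"dy":0.94,"dz":0,"ax":0,"ay":0,"az":0},{"dx":0,"dy":0,"dz":0,"ax":0,"ay":0,"az":0},{"dx":0,"dy":0,"dz":0,"ax":0,"ay":0,"az":0}]'
python3 - <<'E'
from h import *
c=capture("top");P,_=cloud(c)
M=np.zeros(P.shape[:2],bool);M[220:262,310:350]=1
q=P[M&(abs(P[...,2]-.044)<.004)];print("A",len(q),((q.max(0)+q.min(0))/2).round(4),np.ptp(q,0).round(3))
E
python3 look.py
```

```text
t: 11.15
tcp_pos: [0.4584, 0.0943, 0.1595]
ee_rot: [[0.0, 1.0, 0.007], [1.0, -0.0, 0.001], [0.001, 0.007, -1.0]]
force: [0.6, -0.0, -1.4]
grip_width: 0.222
grasp_force: 15.0
t: 11.75
tcp_pos: [0.5035, 0.2321, 0.1542]
ee_rot: [[-0.001, 1.0, -0.002], [1.0, 0.001, -0.001], [-0.001, -0.002, -1.0]]
force: [-0.5, 0.1, -1.5]
grip_width: 0.224
grasp_force: 15.0
A 143 [0.4565 0.0937 0.0439] [0.038 0.038 0.007]
tcp [0.5035 0.2314 0.1545] [-0.2  0.6 -0.9]
plug lo 47 side mid -1.2 mm, width 20.2, near -12.8
plug mid 49 side mid -1.0 mm, width 20.2, near -13.8
plug hi 43 side mid -1.0 mm, width 20.1, near -12.3
flange 44 side mid -1.8 mm, width 32.5, near -17.9
handle 49 side mid 3.0 mm, width 26.9, near -17.9
px 311 176
```

```bash
python3 -m crank '[{"dx":0.06,"dy":0.03,"dz":2,"ax":0,"ay":0,"az":0},{"dx":0,"dy":0,"dz":2,"ax":0,"ay":0,"az":0},{"dx":0,"dy":0,"dz":1,"ax":0,"ay":0,"az":0},{"dx":0,"dy":0,"dz":0.6,"ax":0,"ay":0,"az":0},{"dx":0,"dy":0,"dz":0.6,"ax":0,"ay":0,"az":0},{"dx":0,"dy":0,"dz":0,"ax":0,"ay":0,"az":0}]'
python3 -m crank '[{"dx":0,"dy":0,"dz":0.7,"ax":0,"ay":0,"az":0},{"dx":0,"dy":0,"dz":0.8,"ax":0,"ay":0,"az":0},{"dx":0,"dy":0,"dz":0.6,"ax":0,"ay":0,"az":0},{"dx":0,"dy":0,"dz":0.3,"ax":0,"ay":0,"az":0},{"dx":0,"dy":0,"dz":0,"ax":0,"ay":0,"az":0}]'
```

```text
t: 12.45
tcp_pos: [0.5041, 0.2324, 0.0929]
ee_rot: [[0.001, 1.0, -0.0], [1.0, -0.001, -0.0], [-0.0, -0.0, -1.0]]
force: [0.2, 0.1, -1.4]
grip_width: 0.227
grasp_force: 15.0
t: 12.95
tcp_pos: [0.5037, 0.2326, 0.0683]
ee_rot: [[0.0, 1.0, -0.001], [1.0, -0.0, -0.001], [-0.001, -0.001, -1.0]]
force: [0.3, -0.2, -0.9]
grip_width: 0.222
grasp_force: 15.0
```

```bash
python3 -m crank '[{"dx":0,"dy":0,"dz":0.2,"ax":0,"ay":0,"az":0},{"dx":0,"dy":0,"dz":0.2,"ax":0,"ay":0,"az":0},{"dx":0,"dy":0,"dz":0.1,"ax":0,"ay":0,"az":0},{"dx":0,"dy":0,"dz":0,"ax":0,"ay":0,"az":0}]'
python3 -m crank '[{"dx":0,"dy":0,"dz":0.05,"ax":0,"ay":0,"az":0},{"dx":0,"dy":0,"dz":0,"ax":0,"ay":0,"az":0}]'
```

```text
t: 13.35
tcp_pos: [0.5041, 0.2327, 0.064]
ee_rot: [[0.001, 1.0, -0.0], [1.0, -0.001, -0.0], [-0.0, -0.0, -1.0]]
force: [-0.6, -0.5, -1.4]
grip_width: 0.225
grasp_force: 15.0
t: 13.55
tcp_pos: [0.5042, 0.2327, 0.0637]
ee_rot: [[0.0, 1.0, 0.0], [1.0, -0.0, 0.0], [0.0, 0.0, -1.0]]
force: [0.2, 0.1, -0.7]
grip_width: 0.224
grasp_force: 15.0
```

```bash
python3 -m crank '[{"dx":0,"dy":0,"dz":0.05,"ax":0,"ay":0,"az":0},{"dx":0,"dy":0,"dz":0,"ax":0,"ay":0,"az":0}]'
python3 -m crank '[{"dx":0,"dy":0,"dz":0,"ax":0,"ay":0,"az":0},{"dx":0,"dy":0,"dz":0,"ax":0,"ay":0,"az":0},{"dx":0,"dy":0,"dz":0,"ax":0,"ay":0,"az":0}]' 0.6
python3 -m crank '[{"dx":0,"dy":0,"dz":-1,"ax":0,"ay":0,"az":0},{"dx":0,"dy":0,"dz":-3,"ax":0,"ay":0,"az":0},{"dx":0,"dy":0,"dz":-4,"ax":0,"ay":0,"az":0},{"dx":-3.5,"dy":-1.2,"dz":0,"ax":0,"ay":0,"az":0},{"dx":-3.5,"dy":-1.2,"dz":0,"ax":0,"ay":0,"az":0},{"dx":-3.5,"dy":-1.2,"dz":0,"ax":0,"ay":0,"az":0},{"dx":-3.3,"dy":-1.15,"dz":0,"ax":0,"ay":0,"az":0},{"dx":0,"dy":0,"dz":0,"ax":0,"ay":0,"az":0}]'
python3 - <<'E'
from h import *
c=capture("scene");P,_=cloud(c);hsv=cv2.cvtColor(c["frame"],cv2.COLOR_RGB2HSV)
q=P[(hsv[...,0]>45)&(hsv[...,0]<80)&(hsv[...,1]>120)];q=q[(abs(q[:,0]-.503)<.04)&(abs(q[:,1]-.233)<.04)]
for lo,hi in((.04,.05),(.05,.06),(.06,.07),(.07,.08),(.08,.09)):
    r=q[(q[:,2]>lo)&(q[:,2]<hi)];print(lo,len(r),((r.max(0)+r.min(0))/2).round(4))
# enclosure near green tray, top cam: points above .06
P,_=cloud(capture("top"));r=P.reshape(-1,3);r=np.vstack([r,P.reshape(-1,3)])
for x in np.arange(.36,.58,.02):
    k=r[(abs(r[:,0]-x)<.01)&(r[:,1]<-.1)&(r[:,1]>-.4)];print(round(x,2),[(zz,round(float(k[k[:,2]>zz][:,1].max()),3)) for zz in(.05,.08,.1,.13) if (k[:,2]>zz).any()])
E
```

```text
t: 13.75
tcp_pos: [0.5041, 0.2327, 0.0631]
ee_rot: [[0.0, 1.0, -0.0], [1.0, -0.0, -0.0], [-0.0, -0.0, -1.0]]
force: [-0.6, 0.4, -1.6]
grip_width: 0.223
grasp_force: 15.0
t: 14.05
tcp_pos: [0.5043, 0.2327, 0.0634]
ee_rot: [[0.0, 1.0, 0.0], [1.0, -0.0, 0.0], [0.0, 0.0, -1.0]]
force: [-0.2, 0.1, -0.1]
grip_width: 0.455
grasp_force: 0.0
t: 14.85
tcp_pos: [0.4561, 0.092, 0.1444]
ee_rot: [[0.004, 1.0, 0.002], [1.0, -0.004, -0.001], [-0.001, 0.002, -1.0]]
force: [0.3, 1.3, 0.3]
grip_width: 0.603
grasp_force: 0.0
0.04 40 [0.501  0.2374 0.0453]
0.05 46 [0.5006 0.2371 0.055 ]
0.06 46 [0.5009 0.2385 0.0649]
0.07 47 [0.501  0.2384 0.0749]
0.08 59 [0.5014 0.2351 0.0831]
0.36 []
0.38 []
0.4 []
0.42 [(0.05, -0.267), (0.08, -0.346)]
0.44 [(0.05, -0.241), (0.08, -0.254), (0.1, -0.271)]
0.46 [(0.05, -0.225), (0.08, -0.234), (0.1, -0.246), (0.13, -0.269)]
0.48 [(0.05, -0.217), (0.08, -0.228), (0.1, -0.234), (0.13, -0.251)]
0.5 [(0.05, -0.211), (0.08, -0.22), (0.1, -0.23), (0.13, -0.239)]
0.52 [(0.05, -0.205), (0.08, -0.213), (0.1, -0.222), (0.13, -0.234)]
0.54 [(0.05, -0.201), (0.08, -0.21), (0.1, -0.217), (0.13, -0.227)]
0.56 [(0.05, -0.196), (0.08, -0.208), (0.1, -0.212), (0.13, -0.222)]
```

The gauge is upright in the stand with its top at 0.084 m. Enclosure clearance at the green tray is about 30 mm. Next I'll grip sleeve A.

```bash
python3 -m crank '[{"dx":0.15,"dy":0.03,"dz":2,"ax":0,"ay":0,"az":0},{"dx":0,"dy":0,"dz":3,"ax":0,"ay":0,"az":0},{"dx":0,"dy":0,"dz":3,"ax":0,"ay":0,"az":0},{"dx":0,"dy":0,"dz":2,"ax":0,"ay":0,"az":0},{"dx":0,"dy":0,"dz":1.4,"ax":0,"ay":0,"az":0},{"dx":0,"dy":0,"dz":0,"ax":0,"ay":0,"az":0},{"dx":0,"dy":0,"dz":0,"ax":0,"ay":0,"az":0}]'
python3 -m crank '[{"dx":0,"dy":0,"dz":0,"ax":0,"ay":0,"az":0},{"dx":0,"dy":0,"dz":0,"ax":0,"ay":0,"az":0},{"dx":0,"dy":0,"dz":0,"ax":0,"ay":0,"az":0},{"dx":0,"dy":0,"dz":0,"ax":0,"ay":0,"az":0},{"dx":0,"dy":0,"dz":0,"ax":0,"ay":0,"az":0}]' 0.3 20
```

```text
t: 15.65
tcp_pos: [0.4574, 0.0968, 0.0299]
ee_rot: [[-0.0, 1.0, 0.001], [1.0, 0.0, 0.0], [0.0, 0.001, -1.0]]
force: [0.2, 0.0, 0.6]
grip_width: 0.603
grasp_force: 0.0
t: 16.15
tcp_pos: [0.4577, 0.0964, 0.0305]
ee_rot: [[0.001, 1.0, 0.002], [1.0, -0.001, 0.001], [0.001, 0.002, -1.0]]
force: [-1.6, 0.4, 5.5]
grip_width: 0.446
grasp_force: 20.0
```

```bash
python3 -m crank '[{"dx":0,"dy":0,"dz":-0.5,"ax":0,"ay":0,"az":0},{"dx":0,"dy":0,"dz":-1.5,"ax":0,"ay":0,"az":0},{"dx":0,"dy":0,"dz":-3,"ax":0,"ay":0,"az":0},{"dx":0,"dy":0,"dz":-3,"ax":0,"ay":0,"az":0},{"dx":0,"dy":0,"dz":-1,"ax":0,"ay":0,"az":0},{"dx":0,"dy":0,"dz":0,"ax":0,"ay":0,"az":0},{"dx":0,"dy":0,"dz":0,"ax":0,"ay":0,"az":0}]'
cat > sl.py <<'E'
from h import *
import sys
t=observe()["tcp_pos"];print("tcp",t.round(4))
c=capture("scene");P,_=cloud(c);hsv=cv2.cvtColor(c["frame"],cv2.COLOR_RGB2HSV)
M=(abs(P[...,0]-t[0])<.035)&(abs(P[...,1]-t[1])<.035)&(hsv[...,1]<60)
for k in range(-40,22,6):
    q=P[M&(abs(P[...,2]-t[2]-k/1e3)<.003)]
    if len(q)>4: a=(q.max(0)+q.min(0))/2;print(k,len(q),"xmid",(a[0]-t[0]).round(4),"xw",np.ptp(q[:,0]).round(3),"ymax",(q[:,1].max()-t[1]).round(4))
cam=c["T"][:3,3];f=200/np.tan(np.radians(c["vertical_fov"])/2);p=c["T"][:3,:3].T@(t-cam);x=int(c["cx"]+f*p[0]/-p[2]);y=int(c["cy"]-f*p[1]/-p[2]);print("px",x,y)
cv2.imwrite("pics/"+sys.argv[1],cv2.resize(c["frame"][max(y-50,0):y+90,max(x-80,0):x+80,::-1],None,fx=4,fy=4,interpolation=2))
E
python3 sl.py s1.png
```

```text
t: 16.85
tcp_pos: [0.4565, 0.0961, 0.1181]
ee_rot: [[0.001, 1.0, -0.001], [1.0, -0.001, -0.0], [-0.0, -0.001, -1.0]]
force: [-0.9, 1.0, -0.5]
grip_width: 0.443
grasp_force: 20.0
tcp [0.4565 0.0961 0.1181]
-28 29 xmid -0.0023 xw 0.038 ymax 0.0182
-22 53 xmid -0.005 xw 0.035 ymax 0.0185
-16 46 xmid -0.0045 xw 0.034 ymax 0.0191
-10 55 xmid -0.0015 xw 0.041 ymax 0.0189
-4 55 xmid 0.0039 xw 0.047 ymax 0.0177
2 56 xmid 0.0 xw 0.039 ymax 0.0187
8 73 xmid -0.0052 xw 0.05 ymax 0.0189
14 125 xmid -0.0056 xw 0.049 ymax 0.0195
20 13 xmid -0.0058 xw 0.051 ymax 0.0098
px 363 176
```

View pics/s1.png

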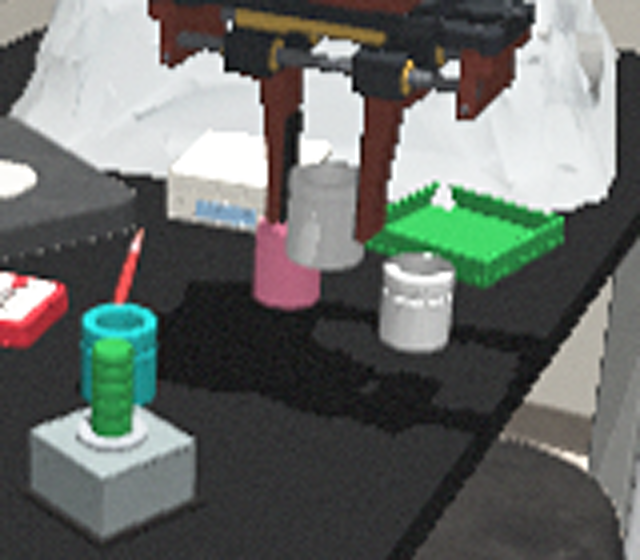

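The picture shows sleeve A hanging upright between the fingers at crop (322,215). The gauge stands in its stand at (112,390), and sleeve B is undisturbed at (417,300). I'll carry A to the green tray.

```bash
python3 -m crank '[{"dx":-2,"dy":0,"dz":0,"ax":0,"ay":0,"az":0},{"dx":-4,"dy":0,"dz":0,"ax":0,"ay":0,"az":0},{"dx":-4,"dy":0,"dz":0,"ax":0,"ay":0,"az":0},{"dx":-4,"dy":0,"dz":0,"ax":0,"ay":0,"az":0},{"dx":-4,"dy":0,"dz":0,"ax":0,"ay":0,"az":0},{"dx":-4,"dy":0,"dz":0,"ax":0,"ay":0,"az":0},{"dx":-2.1,"dy":0,"dz":0,"ax":0,"ay":0,"az":0},{"dx":0,"dy":0,"dz":0,"ax":0,"ay":0,"az":0},{"dx":0,"dy":0,"dz":0,"ax":0,"ay":0,"az":0}]'
python3 -m crank '[{"dx":0,"dy":0,"dz":2,"ax":0,"ay":0,"az":0},{"dx":0,"dy":0,"dz":2.5,"ax":0,"ay":0,"az":0},{"dx":0,"dy":0,"dz":2,"ax":0,"ay":0,"az":0},{"dx":0,"dy":0,"dz":1,"ax":0,"ay":0,"az":0},{"dx":0,"dy":0,"dz":0,"ax":0,"ay":0,"az":0},{"dx":0,"dy":0,"dz":0,"ax":0,"ay":0,"az":0}]'
```

```text
t: 17.8
tcp_pos: [0.456, -0.1444, 0.1175]
ee_rot: [[0.002, 1.0, -0.003], [1.0, -0.002, 0.002], [0.002, -0.003, -1.0]]
force: [-0.3, 0.5, -1.0]
grip_width: 0.441
grasp_force: 20.0
t: 18.4
tcp_pos: [0.4571, -0.1442, 0.0448]
ee_rot: [[-0.0, 1.0, 0.001], [1.0, 0.0, -0.0], [-0.0, 0.001, -1.0]]
force: [0.4, 0.1, -1.0]
grip_width: 0.449
grasp_force: 20.0
```

```bash
python3 -m crank '[{"dx":0,"dy":0,"dz":0.3,"ax":0,"ay":0,"az":0},{"dx":0,"dy":0,"dz":0.3,"ax":0,"ay":0,"az":0},{"dx":0,"dy":0,"dz":0.2,"ax":0,"ay":0,"az":0},{"dx":0,"dy":0,"dz":0,"ax":0,"ay":0,"az":0}]'
python3 -m crank '[{"dx":0,"dy":0,"dz":0.1,"ax":0,"ay":0,"az":0},{"dx":0,"dy":0,"dz":0.05,"ax":0,"ay":0,"az":0},{"dx":0,"dy":0,"dz":0,"ax":0,"ay":0,"az":0}]'
```

```text
t: 18.8
tcp_pos: [0.4566, -0.1448, 0.0359]
ee_rot: [[0.001, 1.0, -0.0], [1.0, -0.001, 0.0], [0.0, -0.0, -1.0]]
force: [0.7, -0.0, -1.1]
grip_width: 0.448
grasp_force: 20.0
t: 19.1
tcp_pos: [0.4568, -0.1448, 0.0346]
ee_rot: [[0.001, 1.0, 0.0], [1.0, -0.001, -0.0], [-0.0, 0.0, -1.0]]
force: [0.5, 0.3, -1.1]
grip_width: 0.445
grasp_force: 20.0
```

Near the floor. I'll touch down gently, release and retreat.

```bash
python3 -m crank '[{"dx":0,"dy":0,"dz":0.05,"ax":0,"ay":0,"az":0},{"dx":0,"dy":0,"dz":0,"ax":0,"ay":0,"az":0}]'
python3 -m crank '[{"dx":0,"dy":0,"dz":0,"ax":0,"ay":0,"az":0},{"dx":0,"dy":0,"dz":0,"ax":0,"ay":0,"az":0},{"dx":0,"dy":0,"dz":0,"ax":0,"ay":0,"az":0}]' 0.58
python3 -m crank '[{"dx":0,"dy":0,"dz":-1,"ax":0,"ay":0,"az":0},{"dx":0,"dy":0,"dz":-3,"ax":0,"ay":0,"az":0},{"dx":0,"dy":0,"dz":-4,"ax":0,"ay":0,"az":0},{"dx":2.5,"dy":-0.4,"dz":-1.5,"ax":0,"ay":0,"az":0},{"dx":4,"dy":-0.6,"dz":0,"ax":0,"ay":0,"az":0},{"dx":4,"dy":-0.6,"dz":0,"ax":0,"ay":0,"az":0},{"dx":3.05,"dy":-0.3,"dz":0,"ax":0,"ay":0,"az":0},{"dx":0,"dy":0,"dz":0,"ax":0,"ay":0,"az":0},{"dx":0,"dy":0,"dz":0,"ax":0,"ay":0,"az":0}]'
python3 - <<'E'
from h import *
for n in("scene","top"):
    c=capture(n);P,_=cloud(c);hsv=cv2.cvtColor(c["frame"],cv2.COLOR_RGB2HSV)
    q=P[(abs(P[...,0]-.457)<.05)&(abs(P[...,1]+.148)<.05)&(P[...,2]>.028)&(hsv[...,1]<70)];z=q[:,2].max()
    r=q[abs(q[:,2]-.048)<.004];print(n,"green-tray sleeve",len(q),"top",z.round(4),((r.max(0)+r.min(0))/2).round(4),np.ptp(r,0).round(3))
    q=P[(abs(P[...,0]-.4375)<.03)&(abs(P[...,1]+.0087)<.03)&(abs(P[...,2]-.044)<.004)]
    if len(q)>4: print(n,"B",((q.max(0)+q.min(0))/2).round(4),np.ptp(q,0).round(3))
E
```

```text
t: 19.3
tcp_pos: [0.4568, -0.1448, 0.0345]
ee_rot: [[0.001, 1.0, 0.0], [1.0, -0.001, -0.0], [-0.0, 0.0, -1.0]]
force: [-2.0, 0.6, 1.5]
grip_width: 0.446
grasp_force: 20.0
t: 19.6
tcp_pos: [0.4568, -0.1448, 0.0341]
ee_rot: [[0.0, 1.0, 0.0], [1.0, -0.0, -0.0], [-0.0, 0.0, -1.0]]
force: [0.1, 1.6, -0.6]
grip_width: 0.577
grasp_force: 0.0
t: 20.5
tcp_pos: [0.438, -0.009, 0.1299]
ee_rot: [[-0.001, 1.0, 0.001], [1.0, 0.001, -0.001], [-0.001, 0.001, -1.0]]
force: [0.3, 0.2, 0.3]
grip_width: 0.576
grasp_force: 0.0
scene green-tray sleeve 198 top 0.0511 [ 0.4537 -0.1455  0.0475] [0.037 0.044 0.007]
scene B [ 0.4356 -0.009   0.0437] [0.039 0.043 0.007]
top green-tray sleeve 193 top 0.0521 [ 0.4581 -0.1467  0.0475] [0.035 0.04  0.007]
```

Sleeve A stands at the green tray's centre with its top at 0.048 m. Now sleeve B.

```bash
python3 -m crank '[{"dx":0,"dy":0,"dz":2,"ax":0,"ay":0,"az":0},{"dx":0,"dy":0,"dz":3,"ax":0,"ay":0,"az":0},{"dx":0,"dy":0,"dz":3,"ax":0,"ay":0,"az":0},{"dx":0,"dy":0,"dz":1.5,"ax":0,"ay":0,"az":0},{"dx":0,"dy":0,"dz":0.5,"ax":0,"ay":0,"az":0},{"dx":0,"dy":0,"dz":0,"ax":0,"ay":0,"az":0},{"dx":0,"dy":0,"dz":0,"ax":0,"ay":0,"az":0}]'
python3 -m crank '[{"dx":0,"dy":0,"dz":0,"ax":0,"ay":0,"az":0},{"dx":0,"dy":0,"dz":0,"ax":0,"ay":0,"az":0},{"dx":0,"dy":0,"dz":0,"ax":0,"ay":0,"az":0},{"dx":0,"dy":0,"dz":0,"ax":0,"ay":0,"az":0},{"dx":0,"dy":0,"dz":0,"ax":0,"ay":0,"az":0}]' 0.3 20
```

```text
t: 21.3
tcp_pos: [0.4388, -0.0096, 0.0307]
ee_rot: [[0.001, 1.0, 0.002], [1.0, -0.001, -0.0], [-0.0, 0.002, -1.0]]
force: [0.0, 0.3, 0.3]
grip_width: 0.583
grasp_force: 0.0
t: 21.8
tcp_pos: [0.4386, -0.0093, 0.0304]
ee_rot: [[0.0, 1.0, 0.002], [1.0, -0.0, -0.0], [-0.0, 0.002, -1.0]]
force: [-1.2, 0.2, 5.3]
grip_width: 0.453
grasp_force: 20.0
```

```bash
python3 -m crank '[{"dx":0,"dy":0,"dz":-0.5,"ax":0,"ay":0,"az":0},{"dx":0,"dy":0,"dz":-1.5,"ax":0,"ay":0,"az":0},{"dx":0,"dy":0,"dz":-3.5,"ax":0,"ay":0,"az":0},{"dx":0,"dy":0,"dz":-3.5,"ax":0,"ay":0,"az":0},{"dx":0,"dy":0,"dz":-3,"ax":0,"ay":0,"az":0},{"dx":0,"dy":0,"dz":0,"ax":0,"ay":0,"az":0},{"dx":0,"dy":0,"dz":0,"ax":0,"ay":0,"az":0}]'
python3 -m crank '[{"dx":2.4,"dy":0.14,"dz":0,"ax":0,"ay":0,"az":0},{"dx":4.2,"dy":0.14,"dz":0,"ax":0,"ay":0,"az":0},{"dx":4.2,"dy":0.14,"dz":0,"ax":0,"ay":0,"az":0},{"dx":4.2,"dy":0.14,"dz":0,"ax":0,"ay":0,"az":0},{"dx":4.2,"dy":0.14,"dz":0,"ax":0,"ay":0,"az":0},{"dx":4.2,"dy":0.14,"dz":0,"ax":0,"ay":0,"az":0},{"dx":4.2,"dy":0.14,"dz":0,"ax":0,"ay":0,"az":0},{"dx":4.2,"dy":0.14,"dz":0,"ax":0,"ay":0,"az":0},{"dx":4.1,"dy":0.14,"dz":0,"ax":0,"ay":0,"az":0},{"dx":2.4,"dy":0.14,"dz":0,"ax":0,"ay":0,"az":0}]'
python3 -m crank '[{"dx":0,"dy":0,"dz":0,"ax":0,"ay":0,"az":0},{"dx":0,"dy":0,"dz":0,"ax":0,"ay":0,"az":0}]'
python3 sl.py s2.png
```

```text
t: 22.5
tcp_pos: [0.438, -0.0093, 0.1497]
ee_rot: [[0.0, 1.0, 0.001], [1.0, -0.0, -0.0], [-0.0, 0.001, -1.0]]
force: [-0.7, 0.2, -2.0]
grip_width: 0.452
grasp_force: 20.0
t: 23.5
tcp_pos: [0.4504, 0.3759, 0.1461]
ee_rot: [[-0.002, 1.0, -0.004], [1.0, 0.002, -0.002], [-0.002, -0.004, -1.0]]
force: [0.1, -0.6, -1.8]
grip_width: 0.452
grasp_force: 20.0
t: 23.7
tcp_pos: [0.4512, 0.3732, 0.1468]
ee_rot: [[-0.0, 1.0, -0.003], [1.0, 0.0, -0.003], [-0.003, -0.003, -1.0]]
force: [0.1, 0.3, 0.0]
grip_width: 0.454
grasp_force: 20.0
tcp [0.4512 0.3732 0.1468]
-28 59 xmid -0.0031 xw 0.037 ymax 0.021
-22 90 xmid -0.0034 xw 0.036 ymax 0.0209
-16 78 xmid -0.0035 xw 0.035 ymax 0.0212
-10 91 xmid -0.0045 xw 0.05 ymax 0.0207
-4 82 xmid 0.0004 xw 0.04 ymax 0.0212
2 114 xmid 0.0004 xw 0.04 ymax 0.021
8 130 xmid 0.0 xw 0.039 ymax 0.0209
14 212 xmid 0.0004 xw 0.039 ymax 0.0215
20 30 xmid -0.0056 xw 0.051 ymax 0.0101
px 296 219
```

View pics/s2.png

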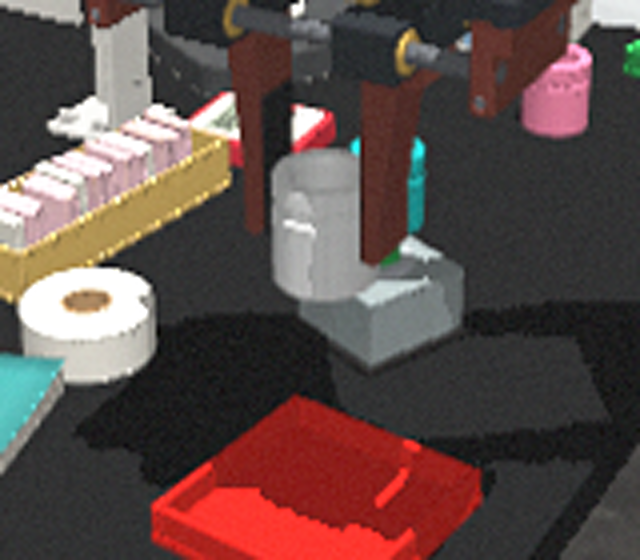

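The picture shows sleeve B upright in the fingers at crop (318,225), over the red tray whose floor is at (320,490). The stand and other things are clear. I'll lower it.

```bash
python3 -m crank '[{"dx":0,"dy":0.1,"dz":3,"ax":0,"ay":0,"az":0},{"dx":0,"dy":0,"dz":3,"ax":0,"ay":0,"az":0},{"dx":0,"dy":0,"dz":2.5,"ax":0,"ay":0,"az":0},{"dx":0,"dy":0,"dz":1.5,"ax":0,"ay":0,"az":0},{"dx":0,"dy":0,"dz":0.6,"ax":0,"ay":0,"az":0},{"dx":0,"dy":0,"dz":0.4,"ax":0,"ay":0,"az":0},{"dx":0,"dy":0,"dz":0,"ax":0,"ay":0,"az":0},{"dx":0,"dy":0,"dz":0,"ax":0,"ay":0,"az":0}]'
```

```text
t: 24.55
tcp_pos: [0.4537, 0.3741, 0.0406]
ee_rot: [[0.001, 1.0, 0.002], [1.0, -0.001, 0.001], [0.001, 0.002, -1.0]]
force: [-0.1, -0.1, -0.8]
grip_width: 0.451
grasp_force: 20.0
```

```bash
python3 -m crank '[{"dx":0,"dy":0,"dz":0.3,"ax":0,"ay":0,"az":0},{"dx":0,"dy":0,"dz":0.1,"ax":0,"ay":0,"az":0},{"dx":0,"dy":0,"dz":0,"ax":0,"ay":0,"az":0}]'
python3 -m crank '[{"dx":0,"dy":0,"dz":0.1,"ax":0,"ay":0,"az":0},{"dx":0,"dy":0,"dz":0,"ax":0,"ay":0,"az":0}]'
```

```text
t: 24.85
tcp_pos: [0.4529, 0.3737, 0.0351]
ee_rot: [[0.0, 1.0, -0.0], [1.0, -0.0, -0.0], [-0.0, -0.0, -1.0]]
force: [-0.3, -0.2, -1.4]
grip_width: 0.449
grasp_force: 20.0
t: 25.05
tcp_pos: [0.4531, 0.3739, 0.0345]
ee_rot: [[0.0, 1.0, 0.0], [1.0, -0.0, 0.0], [0.0, 0.0, -1.0]]
force: [-0.7, -0.3, 0.7]
grip_width: 0.454
grasp_force: 20.0
```

Touching. Release, retreat, and check everything.

```bash
python3 -m crank '[{"dx":0,"dy":0,"dz":0,"ax":0,"ay":0,"az":0},{"dx":0,"dy":0,"dz":0,"ax":0,"ay":0,"az":0},{"dx":0,"dy":0,"dz":0,"ax":0,"ay":0,"az":0}]' 0.58
python3 -m crank '[{"dx":0,"dy":0,"dz":-1,"ax":0,"ay":0,"az":0},{"dx":0,"dy":0,"dz":-3,"ax":0,"ay":0,"az":0},{"dx":0,"dy":0,"dz":-4,"ax":0,"ay":0,"az":0},{"dx":0,"dy":0,"dz":-4,"ax":0,"ay":0,"az":0},{"dx":0,"dy":0,"dz":-4,"ax":0,"ay":0,"az":0},{"dx":-3,"dy":-1,"dz":0,"ax":0,"ay":0,"az":0},{"dx":-4,"dy":-1,"dz":0,"ax":0,"ay":0,"az":0},{"dx":-4,"dy":-1,"dz":0,"ax":0,"ay":0,"az":0},{"dx":0,"dy":0,"dz":0,"ax":0,"ay":0,"az":0},{"dx":0,"dy":0,"dz":0,"ax":0,"ay":0,"az":0}]'
python3 - <<'E'
from h import *
o={n:dict(np.load(n+"0.npz")) for n in("scene","top")}
for n in("scene","top"):
    c=capture(n);P,_=cloud(c);hsv=cv2.cvtColor(c["frame"],cv2.COLOR_RGB2HSV)
    for nm,x,y in(("green",.457,-.148),("red",.453,.3745)):
        q=P[(abs(P[...,0]-x)<.045)&(abs(P[...,1]-y)<.045)&(P[...,2]>.028)&(hsv[...,1]<70)]
        r=q[abs(q[:,2]-.048)<.004];print(n,nm,len(q),"top",q[:,2].max().round(4) if len(q) else 0,((r.max(0)+r.min(0))/2).round(4) if len(r) else 0,np.ptp(r,0).round(3) if len(r) else 0)
    q=P[(abs(P[...,0]-.504)<.025)&(abs(P[...,1]-.233)<.025)&(hsv[...,0]>45)&(hsv[...,0]<80)&(hsv[...,1]>120)]
    if len(q): print(n,"gauge",len(q),q.min(0).round(3),q.max(0).round(3))
    cv2.imwrite(f"pics/{n}9.png",c["frame"][:,:,::-1])
E
```

```text
t: 25.35
tcp_pos: [0.4531, 0.3737, 0.0341]
ee_rot: [[0.0, 1.0, 0.0], [1.0, -0.0, 0.0], [0.0, 0.0, -1.0]]
force: [-0.4, 0.2, 0.3]
grip_width: 0.578
grasp_force: 0.0
t: 26.35
tcp_pos: [0.4231, 0.2634, 0.1953]
ee_rot: [[0.002, 1.0, 0.002], [1.0, -0.002, 0.001], [0.001, 0.002, -1.0]]
force: [-0.0, 0.8, 0.1]
grip_width: 0.579
grasp_force: 0.0
scene green 197 top 0.052 [ 0.4539 -0.145   0.0476] [0.038 0.041 0.007]
scene red 547 top 0.0512 [0.4511 0.3745 0.0476] [0.039 0.04  0.007]
scene gauge 236 [0.492 0.226 0.042] [0.511 0.244 0.086]
top green 203 top 0.0521 [ 0.4571 -0.1467  0.048 ] [0.037 0.039 0.008]
top red 107 top 0.5626 [0.4564 0.3803 0.0477] [0.031 0.026 0.006]
top gauge 55 [0.497 0.222 0.065] [0.511 0.241 0.086]
```

View pics/scene9.png

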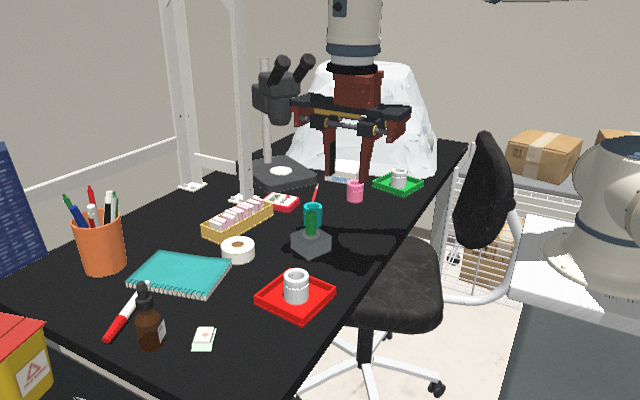

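The final picture shows one sleeve upright in the green tray at (399,178), one in the red tray at (296,287) and the gauge upright in its stand at (311,225). The look-alikes and bystanders haven't moved, and the robot touches nothing. I'm handing in the job.

```bash
python3 -c "
from rig import finish_job
print(finish_job())"
```

```text
the job is handed in; nothing more can be done
None
```

The job is done and handed in after about 26 s: the gauge went fully home in sleeve A, which now stands upright in the green tray; sleeve B, taken as the tight one without trying the gauge in it, stands upright in the red tray; and the gauge is back upright in its stand.

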